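# Set the portion stop and bring the venison up to it

### The job

Set up the portioning board for cutting steaks of the middle size. With the fingers, push the sliding stop along its rail, past the first notch, until it clicks into the middle one of the three notches and stays there; then gently push the piece of venison along the board until it touches the stop's steel plate, without knocking the stop out of its notch, and draw back. Only push: do not grip, lift or tip anything, and leave the other things alone.

Things in the scene. Friction and masses are not known exactly. Their poses are not given: they have to be found in the camera images.
- board: White plastic cutting board with a back rail and sliding stop, 235 (x) by 333 (y) by 12 mm, fixed to the worktop. Origin: centre of its underside; x points away from the robot, y left along the rail (turned up to 0.15 rad), z up. A thin grey cutting line crosses it at y = -20 mm; the notches set portions of 70, 45 and 20 mm from this line to the stop's plate.
- rail: Aluminium rail along the board's far long edge, centred at board x = 80 mm, 18 mm wide, y from -160 to 163 mm, its top 44 mm above the worktop. The top is flat but for three cross notches, 12 mm wide, centred at board y = 70, 45 (the middle one) and 20 mm. Origin and axes are the board's.
- slide (a joint): Travel of the stop along the rail (m): 0 at the left end, grows as it is pushed right (board -y), at most 0.130. In the notches it reads 0.068, 0.093 (middle) and 0.118; it starts between 0 and 0.045. Sliding takes about 2 N. Near a notch a sprung ball pulls the stop in: the push drops, then some 8 N are needed to leave it either way. Released within 3 mm of a notch it settles in.
- portion_stop: The sliding stop; origin on the rail's centre line, 12 mm above the worktop, under the ball, at board y = 138 mm - slide; board's axes. Black body 30 (x) by 38 mm (y), y from -16 to 22 mm, 48 to 74 mm above the worktop. At its right end a steel plate, 4 mm thick, reaches over the board towards the robot, x from -163 to -13 mm, 14 to 79 mm above the worktop; right face at y = -20 mm.
- thumb_rest (a point): Point on the left face of the stop's ribbed black thumb rest, the face to push to move the stop right: 22 mm left of the stop's origin, 82 mm above the worktop. Pushing the plate serves as well. The rest is 30 mm wide (x), 7 mm thick (y) and ends 100 mm above the worktop; the stop's black body is flush below it, down to 48 mm.
- stop_face (a point): Point on the right face of the stop's steel plate, half way over the board (board x = 0), 42 mm above the worktop; the face looks to board -y; axes as the board's.
- middle_notch (a point): Centre of the middle notch, on the rail's top, 44 mm above the worktop. The stop sits in it when its origin is directly below this point.
- roast: Raw venison, the only meat on the board, a roundish block 89 by 87 mm, 69 mm high, 0.31 kg (+-20 percent), firm, on the board's right half. Origin: centre of its underside, 12 mm above the worktop. Turned any way within 0.45 rad of yaw 2.6 to the board; it touches the stop's plate when its origin is 33 to 48 mm from the plate's face. Solid up to 56 mm. A push of 1 to 4 N slides it.
- garlic: garlic bulb, 50 mm, left of the board. Not part of the job; origin: centre of its underside.
- jar: glass spice jar with a red cap, 45 mm across, 106 mm tall, left of the board. Not part of the job; origin: centre of its underside.
- mug: white dotted mug with a handle, 82 mm across, 91 mm tall, behind the board's rail. Not part of the job; origin: centre of its underside.
- onion: brown onion, 80 mm, right of the board. Not part of the job; origin: centre of its underside.
- pen: marker pen, 135 mm long, 17 mm thick, lying right of the board. Not part of the job; origin: centre of its underside.
Mind the look-alikes: they are no part of the job. What is shaped like the roast but yellow is not meant.

How it is judged:
On the way, in this order (a step that is already met when the one before it is completed fails the run):
1. the stop rests in the middle notch, before the venison touches it (value of joint slide between 0.09 and 0.096 m and velocity of joint slide between -0.01 and 0.01 m/s and contact force between roast and portion_stop below 0.05 N), for 0.3 s.
2. the venison touches the stop's plate while the stop stays in the middle notch (value of joint slide between 0.087 and 0.099 m and contact force between roast and portion_stop above 0.2 N), for 0.1 s.
At the end, for the whole second after the job is handed in: The stop rests in the middle notch (slide 0.093 within 3 mm), and the venison lies flat and still on the board in front of the stop's plate, up against it (its origin at most 53 mm from the plate's face, measured along the rail) (value of joint slide between 0.09 and 0.096 m and velocity of joint slide between -0.005 and 0.005 m/s and y of roast in the frame of stop_face between -0.053 and -0.03 m and x of roast in the frame of stop_face between -0.085 and 0.045 m and z of roast in the frame of board below 0.018 m and linear speed of roast below 0.005 m/s); the robot touches nothing.
It fails at once if the venison is lifted or tipped (z of roast in the frame of board above 0.027 m or angle between roast's own z axis and vertical above 0.3 rad).
It fails at once if the stop is gripped or pushed hard (over 25 N) (contact force between the fingers and portion_stop above 25 N).
It fails at once if the venison is pushed hard (over 25 N) (contact force between the fingers and roast above 25 N).
It fails at once if one of the other things is moved by more than 15 mm (distance of any of garlic, jar, mug, onion, pen from where it was at the start of the episode above 0.015 m).
It also fails if it takes over 64 s, if anything falls off the work surface, if the arm or the gripper's body presses on something with over 40 N, if the wrist force passes 120 N, or if a joint passes its speed limit or range.

### The arm

A 6-joint arm with a two-finger parallel gripper is mounted at the origin on a cart in front of the work surface, level with it; the furniture and walls round the work are solid. World frame = base frame: x ahead of the robot, y to its left, z up, the work surface at z = 0. Lengths are in m, angles in rad, forces in N, time in s.
With the tool pointing down it reaches from about 0.375 to 0.925 m from the base axis. Payload 5.7 kg.
Tool frame: the origin (TCP) lies midway between the tips of the shut fingers; the grasp point (between the pads) lies 19 mm behind it; z points along the fingers, y is the line along which they close (so a half turn about z gives the same grasp; the last joint's range is limited). The gripper opens to 88 mm and grips with 3 to 60 N. Pads are 20 mm wide; open, the fingers measure 115 mm over their backs; the gripper's body (75 mm by 178 mm) begins 61 mm behind the grasp point.
Start: joints at [1.232, 0.359, 1.51, -0, 1.272, -0.115], TCP at [0.133, 0.585, 0.223] pointing down, gripper open.
Joint ranges: [-2.97, 2.97], [-1.01, 2.36], [0.21, 2.38], [-0.96, 4.11], [0.2, 2.71], [-2.98, 2.98]. Speed limits (rad/s): [2.39, 2.39, 3.14, 3.14, 3.14, 3.14].

### API

Orientations are given as a unit quaternion [x, y, z, w].
In Python, from bench import move_ptp, servo_line, goto_joints, move_gripper, sleep, inverse_kinematics, capture, PlanningError, close_job, spot_in, silhouettes, current_clock, current_joint_pos, current_qvel, current_joint_torque, current_position, current_orientation, current_force, current_torque, current_finger_gap, current_grip_force gives the robot as it stands. Calls block until the motion is done:
- move_ptp(position, orientation): joint-space move of the TCP to a pose.
- servo_line(position, orientation=None, rate=0.15, contact_N=None): straight line of the TCP; orientation=None keeps the orientation; rate is the mean speed in m/s. With contact_N (N) it stops when the force on the tool has changed by that much, and returns True; else False.
- goto_joints(angles): joint-space move.
- move_gripper(opening): finger opening in m; the grip force is fixed at half the most; returns when the fingers have stopped.
- sleep(seconds).
- inverse_kinematics(position, orientation): joint angles nearest the present ones, or None.
- capture(name): name is "scene" or "top"; returns a dict with "image" (480x640x3 uint8, blue, green, red), "range_z" (480x640 float32, m along the optical axis (not along the pixel's ray), 0 where there is no reading), "intrinsics" (3x3 intrinsics, pixels), "k1" (the pictures are not rectified: a ray, as slopes to the right and down, at radius r is drawn at 1 + k1 r^2 times it, then the intrinsics apply), "R" (3x3) and "t" (3): a world point X has camera coordinates R X + t. Camera axes: x right, y down, z forward; pixel columns grow to the right and rows downward; lengths in m; the calibration is good to about 2 mm. A picture is of the moment at which its call begins.
A pose or a line that the arm cannot do raises PlanningError and nothing moves.
- close_job(): hands the job in; it is judged then, once.
Trained networks look in the newest picture that a camera, given by its name, has taken for a name from the list of things; names that differ only in an ending like _2 or _b are one class to them, and where a whole thing is asked for, a point or a joint stands for the part that bears it (a point fixed in the world has none). Each returns a list of dicts, best first, with "conf" (0 to 1); they miss things now and then, are a little off and sometimes report something else, mostly with a low value. They report only what shows in the picture. A call takes as long as a camera call. They do not tell look-alikes from the thing itself.
- spot_in(camera, query): "xy" ([column, row] in pixels, amid what is visible of it).
- silhouettes(camera, query): "region" (480x640 bool, what is visible of it) and "xy" ([column, row] in pixels, amid what is visible of it).
Readings, each from a call of its own:
- current_clock(): time.
- current_joint_pos(): joint angles.
- current_qvel(): joint speeds.
- current_joint_torque(): joint torques, N m.
- current_position(): TCP position.
- current_orientation(): TCP orientation.
- current_force(): force on the tool from outside, world axes, zero at the start.
- current_torque(): the same for the moment, N m.
- current_finger_gap(): finger opening in m.
- current_grip_force(): force on a finger pad.
Only numpy, scipy, OpenCV 4.12 (cv2) and the standard library are available. Lean on these libraries where they do the work, as an engineer would, in place of code of your own. Each camera call takes 0.05 s, during which the arm holds its last target. There are 200 camera calls.

## Working session

There is one attempt and no reset: what is moved stays moved. The work goes in short steps, each a Python script; the robot and the scene stay as the last script left them, time stands still between calls to the robot, and variables do not carry over. Pictures are saved under pics/ and viewed, at most 10 in all, crops included, and the job is handed in when it is done.

```bash
mkdir -p pics; cat > h.py <<'E'
import numpy as np, cv2
from bench import *
def cloud(c):
    K=np.array(c["intrinsics"]);z=c["range_z"];h,w=z.shape
    u,v=np.meshgrid(np.arange(w),np.arange(h))
    x=(u-K[0,2])/K[0,0];y=(v-K[1,2])/K[1,1];a,b=x.copy(),y.copy()
    for _ in range(10):
        f=1+c["k1"]*(a*a+b*b);a,b=x/f,y/f
    P=np.stack([a*z,b*z,z],-1)
    W=(P-np.array(c["t"]))@np.array(c["R"])
    W[z<=0]=np.nan
    return W
E
python3 - <<'E'
from h import *
for n in ("scene","top"):
    c=capture(n);cv2.imwrite(f"pics/{n}0.png",c["image"]);W=cloud(c);np.savez(f"{n}0.npz",W=W,im=c["image"])
    print(n,np.round(-np.array(c["R"]).T@np.array(c["t"]),3))
    for q in ("board","roast","portion_stop","thumb_rest","rail","mug","jar","garlic","onion","pen"):
        for s in silhouettes(n,q):
            if s["conf"]<.3: continue
            p=W[s["region"]];p=p[~np.isnan(p[:,0])]
            print(q,round(s["conf"],2),np.round(s["xy"]),s["region"].sum(),np.round(np.percentile(p,[3,50,97],axis=0),3).tolist() if len(p) else None)
E
```

```text
scene [-0.262 -0.508  1.059]
board 0.64 [268. 278.] 7645 [[0.351, -0.054, 0.008], [0.464, 0.118, 0.014], [0.559, 0.263, 0.076]]
roast 0.92 [370. 308.] 1085 [[0.483, -0.198, 0.006], [0.502, -0.162, 0.059], [0.552, -0.123, 0.07]]
roast 0.7 [288. 295.] 1050 [[0.388, -0.017, 0.018], [0.406, 0.016, 0.071], [0.451, 0.054, 0.082]]
portion_stop 0.67 [254. 247.] 1019 [[0.404, 0.187, 0.02], [0.494, 0.199, 0.059], [0.57, 0.226, 0.091]]
thumb_rest 0.94 [255. 250.] 989 [[0.404, 0.187, 0.02], [0.496, 0.198, 0.059], [0.569, 0.225, 0.093]]
thumb_rest 0.36 [302. 263.] 1206 [[0.523, -0.061, 0.013], [0.542, 0.063, 0.04], [0.571, 0.254, 0.048]]
rail 0.57 [301. 265.] 1149 [[0.523, -0.06, 0.015], [0.541, 0.068, 0.041], [0.565, 0.255, 0.048]]
rail 0.52 [289. 296.] 1084 [[0.388, -0.017, 0.016], [0.405, 0.018, 0.07], [0.45, 0.057, 0.082]]
mug 0.92 [348. 253.] 1324 [[0.583, -0.078, 0.003], [0.613, -0.02, 0.058], [0.664, 0.023, 0.092]]
jar 0.6 [434. 310.] 771 [[0.566, -0.328, 0.021], [0.587, -0.297, 0.055], [0.627, -0.259, 0.075]]
jar 0.58 [212. 224.] 611 [[0.475, 0.326, 0.001], [0.49, 0.337, 0.07], [0.547, 0.
[... 1198 characters left out ...]
, 0.021, 0.091]]
mug 0.61 [449. 214.] 826 [[0.568, -0.319, 0.032], [0.596, -0.283, 0.055], [0.631, -0.256, 0.072]]
jar 0.97 [176. 284.] 573 [[0.476, 0.33, 0.018], [0.494, 0.342, 0.104], [0.516, 0.368, 0.109]]
garlic 0.74 [191. 304.] 332 [[0.427, 0.308, 0.018], [0.446, 0.325, 0.033], [0.466, 0.347, 0.045]]
onion 0.96 [451. 214.] 799 [[0.567, -0.316, 0.033], [0.596, -0.283, 0.056], [0.631, -0.256, 0.073]]
onion 0.73 [335. 214.] 1327 [[0.583, -0.072, 0.005], [0.628, -0.019, 0.034], [0.659, 0.021, 0.09]]
pen 0.53 [488. 275.] 360 [[0.428, -0.415, 0.001], [0.461, -0.362, 0.013], [0.489, -0.305, 0.017]]
pen 0.33 [301. 250.] 1127 [[0.525, -0.053, 0.018], [0.544, 0.077, 0.043], [0.568, 0.256, 0.047]]
```

Roast candidates in the top picture are pixel (322,300), on the board with its top at 81 mm, and pixel (396,254), off the board with its top at 69 mm. I'll check the choice in a crop and fit the rail for the board pose.

```bash
python3 - <<'E'
from h import *
d=np.load("top0.npz");W,im=d["W"],d["im"]
cv2.imwrite("pics/crop1.png",cv2.resize(im[180:340,150:520],None,fx=2.15,fy=2.15,interpolation=cv2.INTER_CUBIC))
for n in("top","scene"):
    W=np.load(n+"0.npz")["W"].reshape(-1,3);W=W[~np.isnan(W[:,0])]
    x,y,z=W.T
    m=(z>.038)&(z<.049)&(x>.51)&(x<.58)&(y>-.07)&(y<.27)
    p=W[m]
    for _ in range(5):
        k=np.polyfit(p[:,1],p[:,0],1);r=p[:,0]-np.polyval(k,p[:,1]);p=p[abs(r)<.011]
    th=-np.arctan(k[0]);ex=np.array([np.cos(th),np.sin(th)]);ey=np.array([-np.sin(th),np.cos(th)])
    s=p[:,:2]@ey;cr=p[:,:2]@ex;print(n,"yaw",th,"rail x'",np.median(cr),(np.percentile(cr,[1,99])),"y'",np.percentile(s,[0,.5,99.5,100]),len(p))
    b=W[(z>.007)&(z<.018)&(x>.3)&(x<.7)&(y>-.1)&(y<.3)][:,:2]@np.array([ex,ey]).T
    print("board",np.percentile(b,[.5,2,98,99.5],axis=0).tolist())
    t=W[(z>.09)&(z<.105)&(x>.4)&(x<.6)&(y>.0)&(y<.3)]; q=t[:,:2]@np.array([ex,ey]).T
    print("rest top",len(t),np.percentile(q,[5,50,95],axis=0).tolist())
    t=W[(z>.065)&(z<.085)&(x>.38)&(x<.52)&(y>.15)&(y<.3)]; q=t[:,:2]@np.array([ex,ey]).T
    print("plate top",len(t),np.percentile(q,[5,50,95],axis=0).tolist())
    t=W[(z>.03)&(z<.085)&(x>.35)&(x<.51)&(y>-.1)&(y<.1)]; q=t[:,:2]@np.array([ex,ey]).T
    print("roast",len(t),np.percentile(q,[1,50,99],axis=0).tolist())
E
```

```text
top yaw -0.1154533227332263 rail x' 0.5326746970871048 [0.52403982 0.54213718] y' [-2.22773395e-05  5.04971629e-04  3.26515762e-01  3.27321793e-01] 935
board [[0.33735655039580753, -0.001640422522012366], [0.3401148086646582, 0.0032604356094537252], [0.623205525703092, 0.32236177825287204], [0.6469672884644477, 0.32742881653797057]]
rest top 61 [[0.5211886572965065, 0.07915485153262662], [0.5360952185494505, 0.2859199590934036], [0.5908373247381796, 0.29127478257927314]]
plate top 180 [[0.37572629138509783, 0.24836027197833027], [0.43198570734218433, 0.250404569556012], [0.48921507499581496, 0.253829799370549]]
roast 1015 [[0.38255457863905545, 0.03304112979520117], [0.4144931236127332, 0.07726511879631087], [0.45350979074644227, 0.11106419003202257]]
scene yaw -0.10387273578952752 rail x' 0.5327983018144657 [0.52379172 0.54346765] y' [-0.0085297  -0.00747256  0.32024517  0.32318425] 589
board [[0.3374839630730839, -0.009986032666861096], [0.33981730686710376, -0.0072020286031090515], [0.5720614113054763, 0.31594596303721867], [0.6044027075363623, 0.3212050567336802]]
rest top 48 [[0.5233697838224869, 0.06618882796888095], [0.5377683828287887, 0.28014473083039415], [0.5865570524429562, 0.2844074211438212]]
plate top 197 [[0.38073797243518126, 0.24207116955940933], [0.4322121314335163, 0.24505191839780738], [0.4905297784375835, 0.24882193716383336]]
roast 948 [[0.381910545710571, 0.02572504390199155], [0.40377182986321125, 0.06250140554404605], [0.45053630271035877, 0.10179801404151614]]
```

View pics/crop1.png

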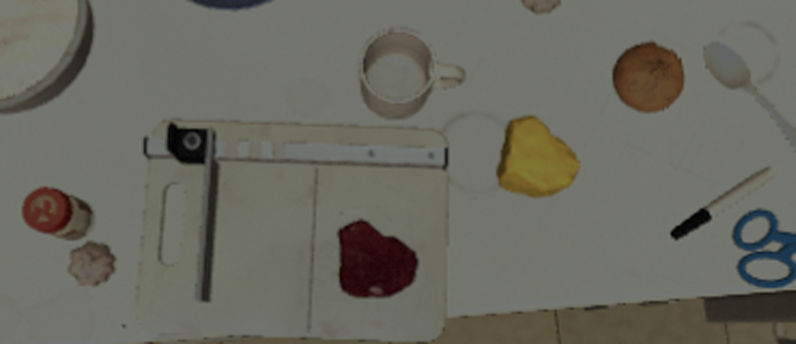

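The crop shows red venison at crop pixel (375,260), which is the one I want. The look-alike at (538,157) is yellow and off the board. The stop is at (190,142) at the rail's left, slide about 0.032. Next I'll push the stop, using the force profile to find the first notch.

```bash
cat >> h.py <<'E'
from scipy.spatial.transform import Rotation as Ro
TH=-0.113
EX=np.array([np.cos(TH),np.sin(TH),0]);EY=np.array([-np.sin(TH),np.cos(TH),0])
_t=-0.1154533; _ex=np.array([np.cos(_t),np.sin(_t),0]);_ey=np.array([-np.sin(_t),np.cos(_t),0])
O=_ex*(.5327-.080)+_ey*.1622          # board origin (anchored mid-board)
def B(x,y,z): return O+EX*x+EY*y+np.array([0,0,z])
def toB(p): d=np.array(p)-O; return np.array([d@EX,d@EY,d[2]])
def quat(s):
    y=s*EX; z=np.array([0,0,-1.]); return Ro.from_matrix(np.array([np.cross(y,z),y,z]).T).as_quat()
def best():
    r=[]
    for s in(1,-1):
        q=inverse_kinematics(B(0,.05,.2),quat(s))
        if q is not None: r.append((abs(np.array(q)[5]-current_joint_pos()[5]),s))
    return quat(min(r)[1])
E
python3 - <<'E'
from h import *
q=best();print(O,q,current_force(),current_clock())
move_gripper(0.0)
move_ptp(B(.080,.165,.16),q)
servo_line(B(.080,.165,.067),rate=.1)
f0=np.array(current_force())
hit=servo_line(B(.080,.120,.067),rate=.02,contact_N=1.2)
y=toB(current_position())[1];print("hit",hit,y,"slide est",.138-(y-.010-.022),current_clock())
y0=y
while y>y0-.045:
    y-=.002 if y<y0-.02 else .005
    servo_line(B(.080,y,.067),rate=.02)
    F=np.array(current_force())-f0
    print(round(toB(current_position())[1],4),round(.138-(toB(current_position())[1]-.032),4),round(F@EY,2))
    if F@EY>14: break
print(current_clock())
E
```

```text
[0.46837118 0.10897051 0.        ] [0.74590873 0.66604817 0.         0.        ] [-0.62356919  0.38822535 -0.39471828] 1.1
hit True 0.13932571697993765 slide est 0.030674283020062365 6.775
0.134 0.036 -0.27
0.1288 0.0412 0.89
0.1238 0.0462 1.27
0.1188 0.0512 1.05
0.117 0.053 1.47
0.1151 0.0549 0.72
0.1131 0.0569 0.86
0.1111 0.0589 0.23
0.1092 0.0608 0.91
0.1072 0.0628 0.93
0.1052 0.0648 0.68
0.1033 0.0667 1.31
0.1021 0.0679 5.74
0.0997 0.0703 5.73
0.0966 0.0734 0.45
0.0947 0.0753 1.24
0.093 0.077 1.27
11.65
```

```bash
python3 - <<'E'
from h import *
y=toB(current_position())[1]
f0=np.array(current_force())
while .170-y<.098:
    y-=.003 if .170-y<.086 else .001
    servo_line(B(.080,y,.067),rate=.02)
    F=(np.array(current_force())-f0)@EY
    print(round(.170-toB(current_position())[1],4),round(F,2))
    if F>2.5: break
servo_line(B(.080,.115,.067),rate=.06)
sleep(.3)
servo_line(B(.080,.115,.15),rate=.15)
move_ptp(B(-.03,.115,.22),current_orientation())
c=capture("top");W=cloud(c);cv2.imwrite("pics/top1.png",cv2.resize(c["image"][180:340,200:400],None,fx=4,fy=4,interpolation=cv2.INTER_CUBIC))
s=silhouettes("top","roast")
P=W.reshape(-1,3);P=P[~np.isnan(P[:,0])];b=np.c_[(P-O)@EX,(P-O)@EY,P[:,2]]
def st(n,m):print(n,m.sum(),np.percentile(b[m],[2,50,98],axis=0).round(4).tolist() if m.any() else 0)
x,yy,z=b.T
st("plate",(z>.07)&(z<.083)&(x>-.085)&(x<.03)&(yy>.0)&(yy<.06))
st("rest",(z>.09)&(z<.104)&(x>.06)&(x<.1)&(yy>.03)&(yy<.09))
st("roast",(z>.03)&(z<.085)&(x>-.11)&(x<.05)&(yy>-.16)&(yy<.0))
st("roastlow",(z>.02)&(z<.06)&(x>-.11)&(x<.05)&(yy>-.16)&(yy<-.09))
print(current_clock())
E
```

```text
0.0803 -0.75
0.0833 -0.75
0.0863 -0.28
0.0871 -0.9
0.0881 0.39
0.0891 0.63
0.0901 -0.62
0.0911 -0.41
0.0918 1.22
0.0922 4.8
plate 142 [[-0.0809, 0.0246, 0.0743], [-0.0291, 0.0272, 0.0777], [0.0264, 0.0303, 0.0811]]
rest 50 [[0.0666, 0.06, 0.0933], [0.0798, 0.0631, 0.0983], [0.0931, 0.0671, 0.1021]]
roast 1018 [[-0.0702, -0.1268, 0.0441], [-0.0385, -0.0847, 0.0748], [-0.0015, -0.0526, 0.0818]]
roastlow 13 [[-0.0719, -0.1306, 0.0244], [-0.0666, -0.1108, 0.0334], [-0.0229, -0.0911, 0.0489]]
16.7833
```

View pics/top1.png

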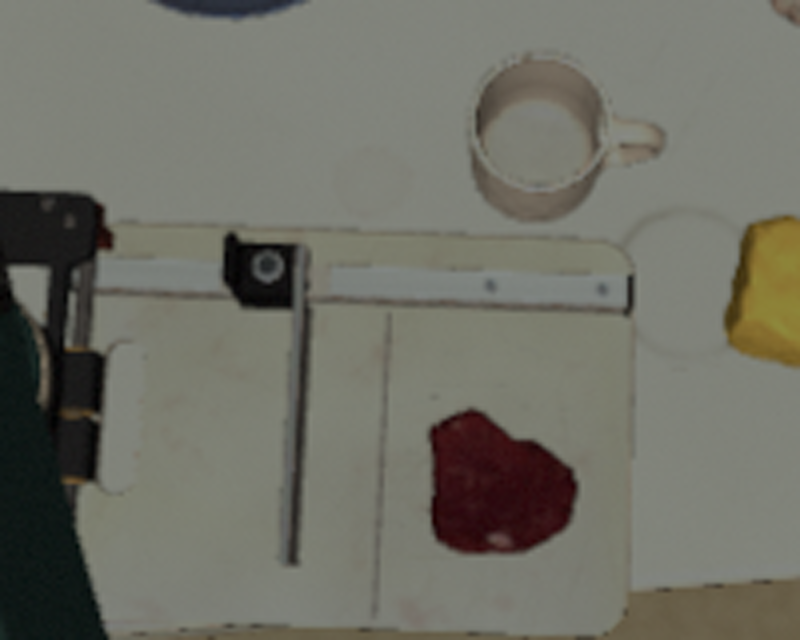

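The stop is in the middle notch: plate centre measured at y 27.2 mm against 27 mm expected. The picture shows the venison at (500,485), clear of the plate at (293,450). Next I'll push the venison.

```bash
python3 - <<'E'
from h import *
q=current_orientation();X=-.037;Z=.036
servo_line(B(-.03,-.03,.22),rate=.3)
move_ptp(B(X,-.168,.15),q); move_gripper(.025)
servo_line(B(X,-.168,Z),rate=.1)
f0=np.array(current_force());F=lambda:-(np.mean([current_force() for _ in range(3)],0)-f0)@EY
hit=servo_line(B(X,-.10,Z),rate=.03,contact_N=1.2)
y=toB(current_position())[1];print("hit",hit,y,current_clock())
base=[]
while y<-.045:
    y+=.004 if y<-.078 else .001
    servo_line(B(X,y,Z),rate=.02)
    f=F();print(round(toB(current_position())[1],4),round(f,2))
    if len(base)>3 and f>np.median(base)+2.2: print("contact");break
    base.append(f)
    if current_clock()>45: break
sleep(.2);print(F(),current_clock())
c=capture("top");W=cloud(c);cv2.imwrite("pics/top2.png",cv2.resize(c["image"][180:340,200:400],None,fx=4,fy=4,interpolation=cv2.INTER_CUBIC))
E
```

```text
hit True -0.13887134764424006 21.0917
-0.1348 0.2
-0.1307 0.2
-0.1267 0.48
-0.1227 0.5
-0.1187 1.11
-0.1147 1.51
-0.1107 0.15
-0.1067 0.89
-0.1027 0.33
-0.0987 1.37
-0.0947 0.27
-0.0907 1.27
-0.0867 0.13
-0.0827 1.11
-0.0787 0.27
-0.0747 1.05
-0.0738 1.16
-0.0729 2.0
-0.0718 1.17
-0.0708 2.04
-0.0698 1.54
-0.0688 2.25
-0.0678 1.93
-0.0668 2.17
-0.0658 1.74
-0.0648 1.7
-0.0638 1.61
-0.0629 3.7
contact
3.051075559730954 29.925
```

View pics/top2.png

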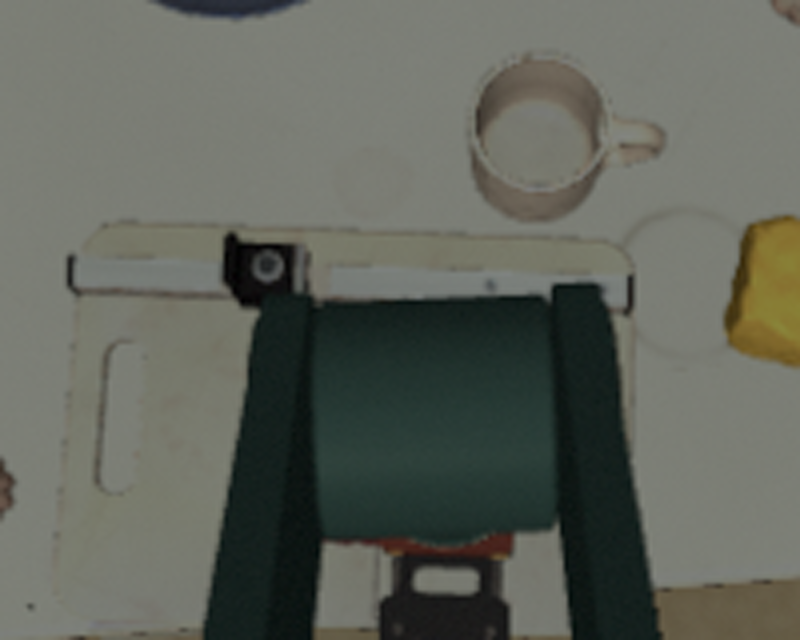

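The arm hides the roast, and the stop at (265,265) hasn't moved. Contact came where predicted (-0.063 measured, -0.062 expected). I'll press slightly more to confirm it, hold, draw back and check.

```bash
python3 - <<'E'
from h import *
X=-.037;Z=.036;y=-.0629
p0=np.array(current_force());rise=0
for i in range(4):
    y+=.0005;servo_line(B(X,y,Z),rate=.01);sleep(.1)
    rise=-(np.mean([current_force() for _ in range(3)],0)-p0)@EY;print(round(toB(current_position())[1],4),round(rise,2))
    if rise>1.2: break
sleep(.3)
servo_line(B(X,-.12,Z),rate=.05);servo_line(B(X,-.17,Z),rate=.15)
servo_line(B(X,-.17,.2),rate=.2);move_ptp(B(-.03,-.24,.22),current_orientation())
c=capture("top");W=cloud(c);cv2.imwrite("pics/top3.png",cv2.resize(c["image"][180:340,200:400],None,fx=4,fy=4,interpolation=cv2.INTER_CUBIC))
P=W.reshape(-1,3);P=P[~np.isnan(P[:,0])];b=np.c_[(P-O)@EX,(P-O)@EY,P[:,2]]
def st(n,m):print(n,m.sum(),np.percentile(b[m],[2,50,98],axis=0).round(4).tolist() if m.any() else 0)
x,yy,z=b.T
st("rest",(z>.09)&(z<.104)&(x>.06)&(x<.1)&(yy>.03)&(yy<.09))
st("roast",(z>.03)&(z<.085)&(x>-.11)&(x<.05)&(yy>-.1)&(yy<.022))
print(current_clock())
E
```

```text
-0.0627 1.73
rest 49 [[0.0663, 0.06, 0.0932], [0.0795, 0.0631, 0.0977], [0.093, 0.0675, 0.1023]]
roast 995 [[-0.0668, -0.0514, 0.0425], [-0.0361, -0.0105, 0.075], [0.0028, 0.0202, 0.0817]]
33.8167
```

View pics/top3.png

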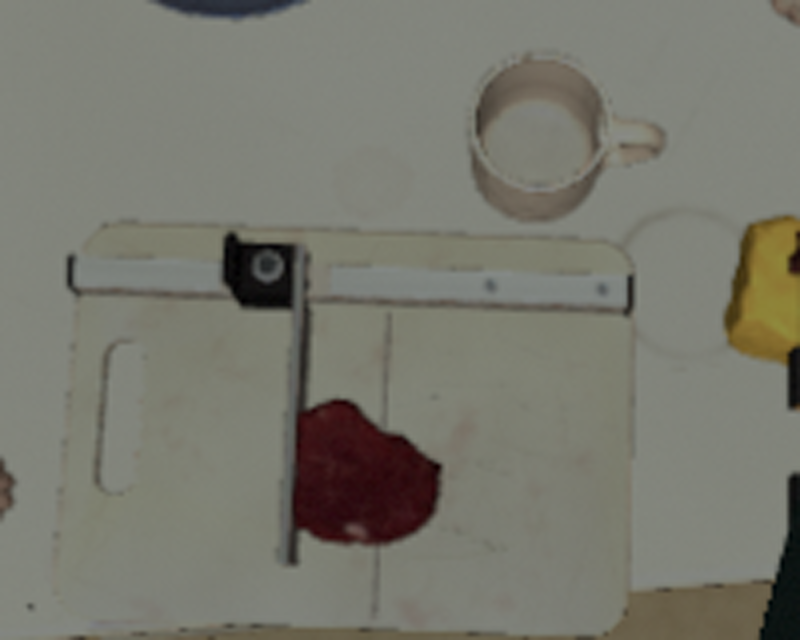

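The venison at (368,475) lies flush against the plate at (297,450), and the stop hasn't moved. I'm handing the job in.

```bash
python3 -c "
from bench import *
print(close_job())"
```

```text
the job is handed in; nothing more can be done
None
```

I handed the job in at about 34 s on the robot's clock: the stop sits in the middle notch, the venison rests against its plate, the arm is drawn back, and no verdict was returned.

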